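# Charge the grinding jar with weighed grinding balls

## Robot

A 7-joint arm with a two-finger parallel gripper is mounted at the origin on the work surface. World frame = base frame: x ahead of the robot, y to its left, z up, the work surface at z = 0. Lengths are in m, angles in rad, forces in N, time in s.
With the tool pointing down it reaches from about 0.4 to 0.875 m from the base axis. Payload 19.3 kg.
Tool frame: the origin (TCP) lies midway between the tips of the shut fingers; the grasp point (between the pads) lies 19 mm behind it; z points along the fingers, y is the line along which they close (so a half turn about z gives the same grasp; the last joint's range is limited). The gripper opens to 85 mm and grips with 20 to 120 N. Pads are 22 mm wide; open, the fingers measure 114 mm over their backs; the gripper's body (76 mm by 85 mm) begins 54 mm behind the grasp point. The pads swing forward as they close: fully open they stand 13 mm farther back than shut.
Start: joints at [-1.294, 0.521, -0.036, 1.599, 0.021, 1.021, -0.113], TCP at [0.212, 0.588, 0.199] pointing down, gripper open.
Joint ranges: [-2.91, 2.91], [-0.3, 2.13], [-1.5, 1.42], [0.17, 2.43], [-1.26, 4.41], [0.16, 1.93], [-2.52, 2.52]. Speed limits (rad/s): [1.89, 1.89, 2.39, 2.39, 3.01, 3.01, 3.01].

## Interface

Orientations are given as [roll, pitch, yaw] about the fixed x, y, z axes, in that order (R = Rz(yaw) Ry(pitch) Rx(roll)).
In Python, from workcell import bot gives the robot as it stands.
- The arm moves only by the shell command python3 nudge.py 'ROWS' [FORCE]. ROWS is a JSON list of rows, 1 to 5 of them, each of 7 numbers: the finger opening in m, then dx, dy, dz in m, then a rotation vector rx, ry, rz in rad; each row is the pose to reach, as a shift and turn from the pose commanded when the command began, along the tool's axes at that moment; what a row does not reach only later rows make up. A row lasts 1/8 s, in which the tool goes at most 0.0625 m and 0.188 rad, less where a joint would pass 70% of its speed; a pose out of reach is approached as far as the arm can. The fingers move at their own pace and stop on an object; FORCE is the grip in N (left out, the last holds). Time passes only in rows, so rows that do not move let the fingers close. It prints the time, the measured TCP pose, the force, the opening and the grip force at its end.
- bot.observe(): the state, without advancing time (a new reading comes with each control period).
- bot.grab_frame(name): name is "scene" or "top"; returns the picture (420x560x3 uint8, blue, green, red); there is no depth.
- bot.calibration(name): a dict with "vfov" (degrees; the focal length in pixels is half the picture's height over the tangent of half this angle, whatever the lens; pixels are square), "cx", "cy" (the principal point, pixels), "eye" and "attitude" of the camera in the world. Camera axes: x right, y down, z forward; pixel columns grow to the right and rows downward; lengths in m; the calibration is good to about 2 mm. A picture is of the moment at which its call begins. calibration takes no time and is no camera call.
- bot.job_done(): hands the job in; it is judged then, once.
The state is a dict: "clock": time; "qpos": joint angles; "qd": joint speeds; "joint_efforts": joint torques, N m; "position": TCP position; "tool_rot": TCP orientation; "force": force on the tool from outside, world axes, zero at the start; "moment": the same for the moment, N m; "grip_width": finger opening in m; "finger_force": force on a finger pad.
Only numpy, scipy, OpenCV 4.12 (cv2) and the standard library are available. Lean on these libraries where they do the work, as an engineer would, in place of code of your own. Each camera call takes 0.05 s, during which the arm holds its last target. There are 200 camera calls.

## Task

Lift the steel jug off the balance, pour all eight grinding balls from it into the open grinding jar, then stand the empty jug upright on the bare bench top, not back on the balance. Do not push the jar about, and leave the jar's lid, the bottle and the cork ring where they are.

Things in the scene. Friction and masses are not known exactly. Their poses are not given: they have to be found in the camera images.
- jug: Loose open steel jug, about 200 g, round, slightly flared, no spout: outer diameter 74 mm at the foot, 88 mm at the rim, 95 mm tall, wall 3 mm, inner floor 4 mm up. Starts upright on the balance pan with the balls in it. Origin at the centre of its underside, z up through the mouth; its black D-shaped handle lies along its +y, at the start towards the robot's left, give or take 70 degrees.
- jug_grip (a point): Grip point on the jug's handle, an upright flat-sided bar 14 mm thick along the jug's x, 20 mm deep along its y, reaching from 16 to 88 mm above the underside. The point is mid-bar, 76 mm from the jug's axis, 72 mm above its underside; axes as the jug's. 12 mm arms at 24 and 80 mm height join bar and wall; 20 to 28 mm is free between them.
- jug_rim (a point): Centre of the jug's mouth, 95 mm above its underside; axes as the jug's.
- jar: Heavy (1.6 kg) open grinding jar of dark steel standing loose on the bench: outer diameter 120 mm at the foot and 124 mm at the rim, 70 mm tall, wall 9 mm (mouth 106 mm wide), inner floor 10 mm above the underside. Origin at the centre of its underside, z up.
- balance: Fixed white laboratory balance, 210 mm (along its x) by 160 mm (along its y), housing top 48 mm above the bench. Its round steel pan, diameter 120 mm, top 58 mm above the bench, is centred 30 mm along its +x; the black display is at its -x end. Origin at the centre of its underside. It may stand left or right, with the jar on the other side.
- jar_lid: Bystander: dark steel lid of the jar, a disc of diameter 120 mm with a small knob, 36 mm tall, on the bench. Origin at the centre of its underside.
- bottle: Bystander: closed amber bottle, diameter 60 mm, 110 mm tall. Origin at the centre of its underside.
- flask_ring: Bystander: cork flask ring lying on the bench, outer diameter 110 mm, 30 mm tall. Origin at the centre of its underside.
- ball0_center (a point): Centre of one of eight equal loose white ceramic grinding balls, diameter 20 mm, 16 g; starts in the jug.
- ball1_center (a point): Centre of one of eight equal loose white ceramic grinding balls, diameter 20 mm, 16 g; starts in the jug.
- ball2_center (a point): Centre of one of eight equal loose white ceramic grinding balls, diameter 20 mm, 16 g; starts in the jug.
- ball3_center (a point): Centre of one of eight equal loose white ceramic grinding balls, diameter 20 mm, 16 g; starts in the jug.
- ball4_center (a point): Centre of one of eight equal loose white ceramic grinding balls, diameter 20 mm, 16 g; starts in the jug.
- ball5_center (a point): Centre of one of eight equal loose white ceramic grinding balls, diameter 20 mm, 16 g; starts in the jug.
- ball6_center (a point): Centre of one of eight equal loose white ceramic grinding balls, diameter 20 mm, 16 g; starts in the jug.
- ball7_center (a point): Centre of one of eight equal loose white ceramic grinding balls, diameter 20 mm, 16 g; starts in the jug.

How it is judged:
On the way, in this order (a step that is already met when the one before it is completed fails the run):
1. the jug is lifted at least 3 cm clear of the balance pan (z of jug in the frame of balance above 0.088 m), for 0.1 s.
2. the jug is tipped (more than 50 degrees) above the jar (angle between jug's own z axis and vertical above 0.88 rad and horizontal distance between jug_rim and jar below 0.15 m and z of jug_rim in the frame of jar above 0.07 m), for 0.05 s.
3. all eight balls lie in the jar (horizontal distance between each of ball0_center, ball1_center, ball2_center, ball3_center, ball4_center, ball5_center, ball6_center, ball7_center and jar below 0.056 m and z of ball0_center in the frame of jar between 0 and 0.065 m and z of ball1_center in the frame of jar between 0 and 0.065 m and z of ball2_center in the frame of jar between 0 and 0.065 m and z of ball3_center in the frame of jar between 0 and 0.065 m and z of ball4_center in the frame of jar between 0 and 0.065 m and z of ball5_center in the frame of jar between 0 and 0.065 m and z of ball6_center in the frame of jar between 0 and 0.065 m and z of ball7_center in the frame of jar between 0 and 0.065 m), for 0.2 s.
At the end, for the whole second after the job is handed in: All eight balls lie inside the grinding jar, which stands upright; the empty jug stands released and still on the bench top (underside within 10 mm of it, so not on the balance or any other thing), upright within 0.1 rad (all of step 3 and height (world z) of jug between -0.01 and 0.01 m and angle between each of jug, jar's own z axis and vertical below 0.1 rad and linear speed of jug below 0.03 m/s); the robot touches nothing.
It fails at once if the jar is pushed more than 4 cm from where it stood (distance of jar from where it was at the start of the episode above 0.04 m).
It fails at once if the jar's lid, the bottle or the cork ring is moved more than 3 cm (distance of any of jar_lid, bottle, flask_ring from where it was at the start of the episode above 0.03 m).
It also fails if it takes over 54 s, if anything falls off the work surface, if the arm or the gripper's body presses on something with over 40 N, if the wrist force passes 120 N, or if a joint passes its speed limit or range.

## Working session

There is one attempt and no reset: what is moved stays moved. The work goes in short steps, Python scripts to look and compute and a shell command to move; the robot and the scene stay as the last step left them, time stands still between calls to the robot, and variables do not carry over. Pictures are saved under pics/ and viewed, at most 11 in all, crops included, and the job is handed in when it is done.

```bash
ls; mkdir -p pics; python3 - <<'E'
from workcell import bot
import cv2
for n in("scene","top"):
    cv2.imwrite(f"pics/{n}0.png",bot.grab_frame(n)); print(bot.calibration(n))
print(bot.observe())
E
```

```text
nudge.py
pics
workcell.py
{'vfov': 55.80206414212636, 'cx': 278.45430323343913, 'cy': 204.8786971036253, 'eye': array([0.90448417, 0.48065778, 0.86881988]), 'attitude': array([-2.50850329,  0.0097371 ,  2.57213728])}
{'vfov': 42.96553325239879, 'cx': 282.1533529932307, 'cy': 207.2311697905405, 'eye': array([0.52534583, 0.01573123, 1.22856669]), 'attitude': array([-3.05869459,  0.02027432, -1.59763158])}
{'clock': 0.1, 'qpos': array([-1.29422982,  0.52197015, -0.03629277,  1.5999186 ,  0.02118106,
        1.02109577, -0.11282527]), 'qd': array([ 0.0013485 , -0.00186135,  0.00034015, -0.00111622, -0.00072323,
        0.00138176,  0.00023689]), 'joint_efforts': array([ 4.32903646e-03, -9.28476977e+01,  1.98429443e+00, -3.70531476e+01,
        1.82291376e-02,  5.16032655e-03,  6.78832453e-05]), 'position': array([0.21235014, 0.58748129, 0.19888548]), 'tool_rot': array([-3.14058751e+00,  7.05935453e-05,  2.79474939e+00]), 'force': array([-0.13481621,  0.15267373, -0.49059555]), 'moment': array([ 0.056524  , -0.07557905, -0.00578872]), 'finger_force': 0.0, 'grip_width': 0.0853291545881847}
```

View pics/scene0.png

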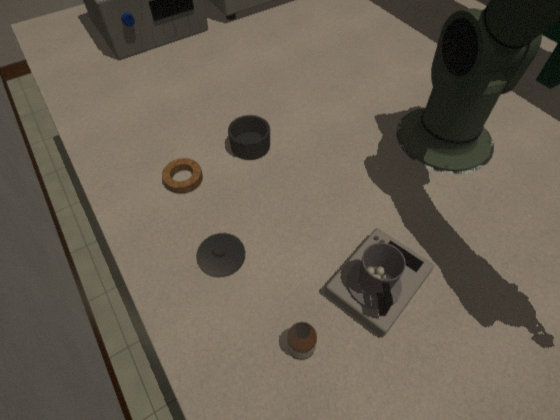

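View pics/top0.png

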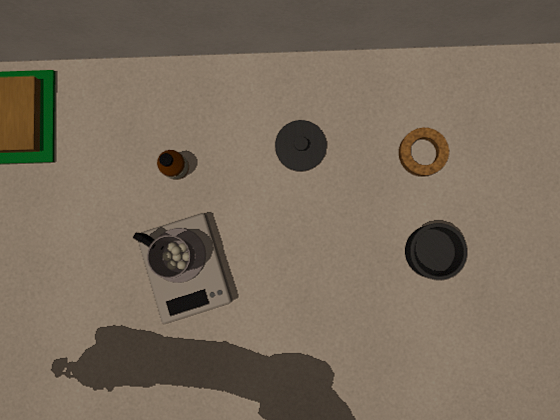

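Scene view: jug at (383,265), handle toward (383,300), jar (249,137), lid (221,254), bottle (302,338), ring (182,175). Top view: jug (172,255), handle (142,238), jar (436,250), lid (301,146), ring (424,152), bottle (171,163).

```bash
cat > h.py <<'E'
import numpy as np, cv2
from scipy.spatial.transform import Rotation as R
from workcell import bot
def cam(n):
    c=bot.calibration(n); f=210/np.tan(np.radians(c['vfov'])/2)
    return c,f,R.from_euler('xyz',c['attitude']).as_matrix()
def ray(n,p):
    c,f,M=cam(n); d=M@np.array([(p[0]-c['cx'])/f,(p[1]-c['cy'])/f,1]); return c['eye'],d/np.linalg.norm(d)
def onz(n,p,z):
    e,d=ray(n,p); return e+d*(z-e[2])/d[2]
def tri(p,q):
    a,u=ray("scene",p); b,v=ray("top",q)
    s=np.linalg.lstsq(np.c_[u,-v],b-a,rcond=None)[0]; P,Q=a+u*s[0],b+v*s[1]
    return (P+Q)/2,np.linalg.norm(P-Q)
def proj(n,P):
    c,f,M=cam(n); x=M.T@(np.array(P)-c['eye']); return f*x[:2]/x[2]+[c['cx'],c['cy']]
E
python3 - <<'E'
import cv2,numpy as np
a=cv2.imread('pics/scene0.png')[215:345,305:455]; b=cv2.imread('pics/top0.png')[200:330,110:260]
def up(i): 
    i=cv2.resize(i,None,fx=2.66,fy=4.4*0+2.66,interpolation=cv2.INTER_CUBIC); return np.clip(i*1.0*2.2,0,255).astype('uint8')
cv2.imwrite('pics/c1.png',np.hstack([up(a),up(b)]))
# jar: dark blobs
from h import *
for n,box in(("scene",(215,105,285,170)),("top",(395,205,480,295))):
    im=cv2.imread(f'pics/{n}0.png'); g=im.max(2); x0,y0,x1,y1=box
    m=(g[y0:y1,x0:x1]<62).astype('uint8'); cs,_=cv2.findContours(m,0,2); c=max(cs,key=cv2.contourArea)
    print(n,cv2.boundingRect(c),cv2.fitEllipse(c),box,np.percentile(g[y0:y1,x0:x1],[5,25,50,90]))
E
```

```text
scene (13, 11, 42, 44) ((33.98938751220703, 32.32072448730469), (43.20538330078125, 44.5927734375), 4.3737335205078125) (215, 105, 285, 170) [ 32.  43. 131. 136.]
top (10, 18, 62, 57) ((41.20150375366211, 45.6912727355957), (56.25522232055664, 61.99177169799805), 91.17707061767578) (395, 205, 480, 295) [ 18.  44. 138. 144.]
```

View pics/c1.png

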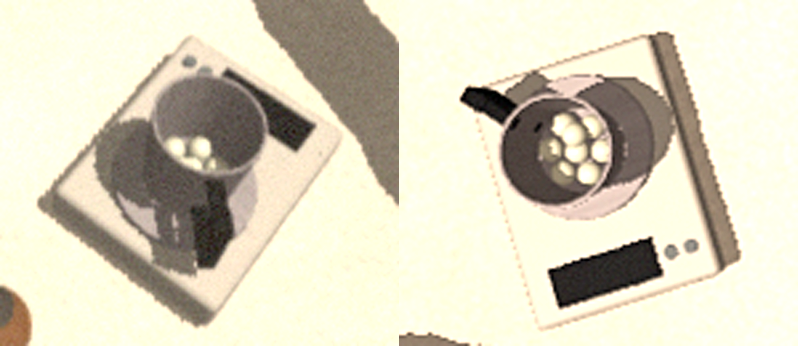

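```bash
python3 - <<'E'
from h import *
s=2.66
rs=np.array([210,124.5])/s+[305,215]; rt=np.array([157,151])/s+[110,200]
P,e=tri(rs,rt); print("rim",P,e)
A=onz("top",rt,.153); H=onz("top",np.array([68,93])/s+[110,200],.146)
H2=onz("scene",np.array([230,232])/s+[305,215],.146)
print(A,H,H2,np.linalg.norm((H-A)[:2]),np.degrees(np.arctan2(*(H-A)[1::-1])))
# predicted features for a check
a=A[:2]; 
for yaw in np.radians([20,30,40,50,60]):
    u=np.array([np.cos(yaw),np.sin(yaw)])
    out=[]
    for r,z in((.066,.146),(.086,.146),(.086,.074)):
        q=[*(a+u*r),z]; out+=[(proj("scene",q)-[305,215])*s,(proj("top",q)-[110,200])*s+[399,0]]
    print(np.degrees(yaw),np.round(out).tolist())
for n,z,p in(("jar scene",.07,(249,128.5)),):pass
print("jar rim top",onz("top",(436.2,249.7),.07), "scene",onz("scene",(249.0,131),.07))
for n,p in(("lid",(301,146)),("bottle",(172,163)),("ring",(424,152))): print(n,onz("top",p,.02))
for p in ((653,35),(718,270),(540,328),(470,92)): print(onz("top",(np.array(p)-[399,0])/s+[110,200],.048))
o=bot.observe(); print(R.from_euler('xyz',o['tool_rot']).as_matrix())
E
```

```text
rim [0.52131341 0.26806901 0.14477073] 0.0007573236742305956
[0.52160626 0.26587645 0.153     ] [0.56767989 0.3355973  0.146     ] [0.56776355 0.34202702 0.146     ] 0.08356898401188644 56.542078092893234
20.0 [[164.0, 185.0], [528.0, 71.0], [151.0, 205.0], [519.0, 46.0], [136.0, 243.0], [542.0, 52.0]]
29.999999999999996 [[179.0, 193.0], [515.0, 77.0], [169.0, 216.0], [501.0, 55.0], [153.0, 253.0], [525.0, 60.0]]
40.0 [[194.0, 198.0], [502.0, 86.0], [190.0, 223.0], [486.0, 67.0], [172.0, 260.0], [510.0, 71.0]]
50.0 [[210.0, 201.0], [492.0, 97.0], [211.0, 227.0], [472.0, 81.0], [192.0, 264.0], [498.0, 84.0]]
59.99999999999999 [[226.0, 202.0], [483.0, 110.0], [232.0, 228.0], [461.0, 97.0], [211.0, 265.0], [487.0, 100.0]]
jar rim top [ 0.52107911 -0.2924009   0.07      ] scene [ 0.52334592 -0.28738117  0.07      ]
lid [ 0.76603854 -0.00946315  0.02      ]
bottle [0.73561787 0.28796022 0.02      ]
ring [ 0.7435247  -0.28927958  0.02      ]
[0.61570188 0.20793166 0.048     ]
[0.4199752  0.15709661 0.048     ]
[0.37640687 0.30486572 0.048     ]
[0.57227832 0.3620288  0.048     ]
[[-9.40450466e-01  3.39930648e-01 -2.75289318e-04]
 [ 3.39930752e-01  9.40449969e-01 -9.69284112e-04]
 [-7.05935453e-05 -1.00514300e-03 -9.99999492e-01]]
```

The crop shows the jug rim centred at crop (210,124) in the scene view and (556,151) in the top view. The handle points about 57° from +x, giving a jug axis of about (0.521, 0.267). I'll plan a grasp tilted 35° and check the jar rim.

```bash
cat >> h.py <<'E'
AL=np.radians(35)
# jug axes (world) for handle yaw and tilt th about jug x (mouth away from the handle)
def jugR(yaw,th=0):
    return R.from_euler('z',yaw-np.pi/2).as_matrix()@R.from_euler('x',th).as_matrix()
# tool in jug: z_t=-cosA z - sinA y ; y_t=+x jug (angle yaw-90)
_z=np.array([0,-np.sin(AL),-np.cos(AL)]); _y=np.array([1.,0,0])
T_R=np.c_[np.cross(_y,_z),_y,_z]; T_p=np.array([0,.076,.072])+.019*_z
def tcp(o,yaw,th=0,back=0):
    J=jugR(yaw,th); M=J@T_R; return np.array(o)+J@T_p-back*M[:,2],M
def delta(p,M):
    o=bot.observe(); M0=R.from_euler('xyz',o['tool_rot']).as_matrix()
    d=M0.T@(p-o['position']); r=R.from_matrix(M0.T@M).as_rotvec()
    print("delta",np.round(d,4).tolist(),np.round(r,4).tolist(),"rows>=",np.linalg.norm(d)/.0625,np.linalg.norm(r)/.188)
def st():
    o=bot.observe(); print("t",o['clock'],"p",o['position'].round(4),"q",o['qpos'].round(2),"F",o['force'].round(1),"w",round(o['grip_width'],4),o['finger_force'])
    M0=R.from_euler('xyz',o['tool_rot']).as_matrix(); JR=M0@T_R.T; jo=o['position']-JR@T_p
    print("jug-if-held",jo.round(4),"yaw",np.degrees(np.arctan2(*JR[1::-1,1])).round(1),"tilt",np.degrees(np.arccos(JR[2,2])).round(1))
E
python3 - <<'E'
from h import *
st(); yaw=np.radians(57)
p,M=tcp([.5215,.267,.058],yaw,0,.1); print(p); delta(p,M)
a=cv2.imread('pics/scene0.png')[105:170,212:287]; b=cv2.imread('pics/top0.png')[217:282,400:475]
f=lambda i:np.clip(cv2.resize(i,None,fx=5.3,fy=5.3,interpolation=cv2.INTER_CUBIC)*2.5,0,255).astype('uint8')
cv2.imwrite('pics/c2.png',np.hstack([f(a),f(b)]))
E
```

```text
t 0.1 p [0.2124 0.5875 0.1989] q [-1.29  0.52 -0.04  1.6   0.02  1.02 -0.11] F [-0.1  0.2 -0.5] w 0.0853 0.0
jug-if-held [0.232  0.5803 0.1153] yaw 160.1 tilt 35.0
[0.58819633 0.36970334 0.19635132]
delta [-0.4275, -0.077, 0.0026] [0.547, -0.4337, 1.737] rows>= 6.950227959437989 9.957653931839744
```

View pics/c2.png

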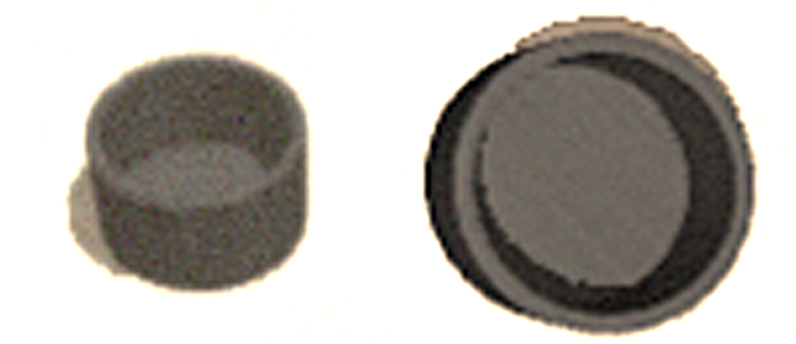

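Jar crop: the rim is centred at about (249.2,129.7) in the scene view and (439,251.3) in the top view.

```bash
python3 nudge.py '[[0.085,-0.4275,-0.077,0.0026,0.547,-0.4337,1.737],[0.085,-0.4275,-0.077,0.0026,0.547,-0.4337,1.737],[0.085,-0.4275,-0.077,0.0026,0.547,-0.4337,1.737],[0.085,-0.4275,-0.077,0.0026,0.547,-0.4337,1.737],[0.085,-0.4275,-0.077,0.0026,0.547,-0.4337,1.737]]' 80; python3 - <<'E'
from h import *
P,e=tri((249.2,129.7),(439,251.3)); print("jar rim",P,e,onz("top",(439,251.3),.07),onz("scene",(249.2,129.7),.07))
st(); p,M=tcp([.5215,.267,.058],np.radians(57),0,.1); delta(p,M)
E
```

```text
clock: 0.72
position: [0.4839, 0.4303, 0.1975]
tool_rot: [-2.986, 0.304, 1.935]
force: [-0.1, 0.3, 0.6]
grip_width: 0.085
finger_force: 0.0
jar rim [ 0.51685029 -0.29993879  0.06206263] 0.0014342603592371872 [ 0.51748968 -0.2982158   0.07      ] [ 0.52013325 -0.29176328  0.07      ]
t 0.725 p [0.4839 0.4303 0.1975] q [-1.07  0.76  0.29  1.27 -0.    1.41 -0.49] F [-0.1  0.3  0.6] w 0.085 0.0
jug-if-held [0.4878 0.3839 0.125 ] yaw 105.5 tilt 19.3
delta [-0.0891, 0.0794, 0.0171] [0.2717, -0.2159, 0.8624] rows>= 1.929319131742154 4.944944467119017
```

```bash
python3 nudge.py '[[0.085,-0.0891,0.0794,0.0171,0.2717,-0.2159,0.8624],[0.085,-0.0891,0.0794,0.0171,0.2717,-0.2159,0.8624],[0.085,-0.0891,0.0794,0.0171,0.2717,-0.2159,0.8624],[0.085,-0.0891,0.0794,0.0171,0.2717,-0.2159,0.8624],[0.085,-0.0891,0.0794,0.0171,0.2717,-0.2159,0.8624]]'; python3 nudge.py '[[0.085,0,0,0,0,0,0],[0.085,0,0,0,0,0,0]]'; python3 - <<'E'
from h import *
st(); p,M=tcp([.5215,.267,.058],np.radians(57),0,0); delta(p,M)
i=bot.grab_frame("scene")[165:345,305:505];j=bot.grab_frame("top")[165:345,70:270]
cv2.imwrite('pics/c3.png',np.clip(cv2.resize(np.hstack([i,j]),None,fx=2,fy=2,interpolation=cv2.INTER_CUBIC)*2.,0,255).astype('uint8'))
E
```

```text
clock: 1.35
position: [0.5852, 0.3693, 0.1929]
tool_rot: [3.139, 0.607, 0.995]
force: [-34.7, -17.3, 19.6]
grip_width: 0.0849
finger_force: 0.0
clock: 1.6
position: [0.5844, 0.3687, 0.1948]
tool_rot: [-3.139, 0.606, 1.006]
force: [-0.4, -0.1, 0.5]
grip_width: 0.0854
finger_force: 0.0
t 1.6 p [0.5844 0.3687 0.1948] q [-0.86  1.11  0.46  0.71 -0.16  1.93 -1.11] F [-0.4 -0.1  0.5] w 0.0854 0.0
jug-if-held [0.5495 0.3141 0.1381] yaw 57.5 tilt 0.3
delta [0.001, 0.0023, 0.0971] [0.0032, -0.0044, 0.0089] rows>= 1.553475537270171 0.05580695581944217
```

View pics/c3.png

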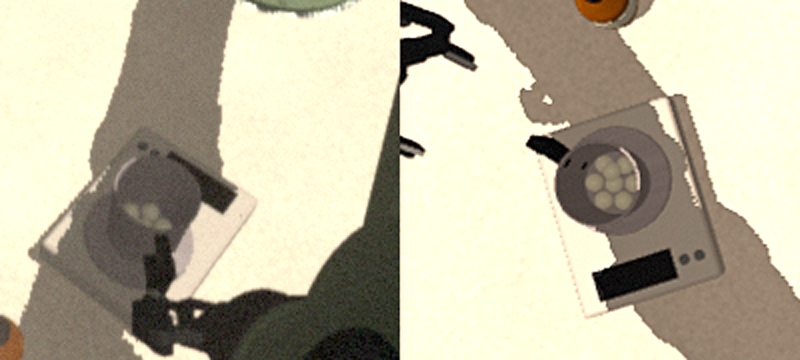

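The scene view shows the fingers straddling ahead of the handle, and the top view has the fingertips at crop (470,60) and (415,148) around the handle line ending at (530,143). Joint 6 is at its limit, so I'll reduce the grasp tilt to 25°.

```bash
sed -i 's/radians(35)/radians(25)/' h.py; python3 - <<'E'
from h import *
for b in (.08,0):
    p,M=tcp([.5215,.267,.058],np.radians(57),0,b); delta(p,M)
E
```

```text
delta [-0.0092, 0.0027, 0.0185] [0.0029, 0.169, 0.0082] rows>= 0.334425725640536 0.9000841834847197
delta [0.0042, 0.0026, 0.0974] [0.0029, 0.169, 0.0082] rows>= 1.5605555677464773 0.9000841834847197
```

```bash
python3 nudge.py '[[0.085,-0.0092,0.0027,0.0185,0.003,0.169,0.008],[0.085,-0.0092,0.0027,0.0185,0.003,0.169,0.008],[0.085,-0.002,0.0027,0.0585,0.003,0.169,0.008],[0.085,0.0042,0.0027,0.0974,0.003,0.169,0.008],[0.085,0.0042,0.0027,0.0974,0.003,0.169,0.008]]'; python3 nudge.py '[[0.085,0,0,0,0,0,0]]'; python3 - <<'E'
from h import *
st(); p,M=tcp([.5215,.267,.058],np.radians(57),0,0); delta(p,M)
i=bot.grab_frame("scene")[165:345,305:505];j=bot.grab_frame("top")[165:345,70:270]
cv2.imwrite('pics/c4.png',np.clip(cv2.resize(np.hstack([i,j]),None,fx=2,fy=2,interpolation=cv2.INTER_CUBIC)*2.5,0,255).astype('uint8'))
E
```

```text
clock: 2.33
position: [0.5574, 0.3229, 0.1111]
tool_rot: [-3.141, 0.44, 0.994]
force: [0.3, 0.9, 0.4]
grip_width: 0.085
finger_force: 0.0
clock: 2.45
position: [0.5598, 0.3246, 0.1135]
tool_rot: [3.14, 0.435, 0.993]
force: [0.6, -0.6, 0.9]
grip_width: 0.0849
finger_force: 0.0
t 2.45 p [0.5598 0.3246 0.1135] q [-0.9   0.95  0.44  1.2  -0.18  1.45 -1.08] F [ 0.6 -0.6  0.9] w 0.0849 0.0
jug-if-held [0.5228 0.2677 0.0586] yaw 56.9 tilt 0.1
delta [-0.0008, -0.0007, 0.0011] [0.001, -0.0017, -0.0016] rows>= 0.02476263236720287 0.013455353722827974
```

View pics/c4.png

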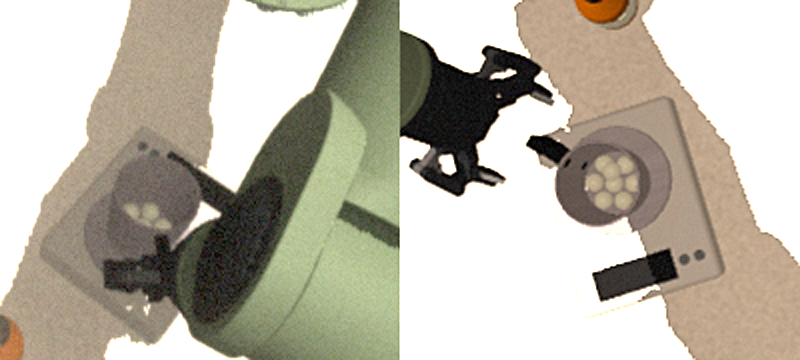

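The top view shows the tips at (548,98) and (498,180), straddling the handle end at (530,140). I'll go 4 mm further in, then close.

```bash
python3 nudge.py '[[0.085,-0.004,0,0.002,0,0,0],[0.0,-0.004,0,0.002,0,0,0],[0.0,-0.004,0,0.002,0,0,0],[0.0,-0.004,0,0.002,0,0,0],[0.0,-0.004,0,0.002,0,0,0]]' 90; python3 nudge.py '[[0.0,0,0,0,0,0,0],[0,0,0,0,0,0,0],[0,0,0,0,0,0,0]]'; python3 -c "
from h import *
st()"
```

```text
clock: 3.18
position: [0.5569, 0.3199, 0.1117]
tool_rot: [3.14, 0.436, 0.992]
force: [3.7, 4.6, 10.1]
grip_width: 0.0123
finger_force: 45.1
clock: 3.55
position: [0.557, 0.32, 0.1119]
tool_rot: [3.14, 0.436, 0.992]
force: [1.9, 2.4, 5.5]
grip_width: 0.0102
finger_force: 88.5
t 3.55 p [0.557  0.32   0.1119] q [-0.9   0.95  0.44  1.22 -0.18  1.44 -1.08] F [1.9 2.4 5.5] w 0.0102 88.45787286758423
jug-if-held [0.52   0.2631 0.0571] yaw 56.9 tilt 0.1
```

```bash
python3 nudge.py '[[0,-0.008,0,-0.018,0,0,0],[0,-0.021,0,-0.045,0,0,0],[0,-0.036,0,-0.077,0,0,0],[0,-0.051,0,-0.109,0,0,0],[0,-0.051,0,-0.109,0,0,0]]'; python3 - <<'E'
from h import *
st()
i=bot.grab_frame("scene")[145:325,305:505];j=bot.grab_frame("top")[165:345,70:270]
cv2.imwrite('pics/c5.png',np.clip(cv2.resize(np.hstack([i,j]),None,fx=2,fy=2,interpolation=cv2.INTER_CUBIC)*2.5,0,255).astype('uint8'))
J=[.5185,-.296,0]
E
```

```text
clock: 4.18
position: [0.5576, 0.3201, 0.2354]
tool_rot: [3.138, 0.432, 0.991]
force: [-0.3, -0.4, -3.9]
grip_width: 0.0103
finger_force: 88.2
t 4.175 p [0.5576 0.3201 0.2354] q [-0.9   0.84  0.47  1.11 -0.15  1.65 -1.07] F [-0.3 -0.4 -3.9] w 0.0103 88.22058320045471
jug-if-held [0.5207 0.2633 0.1803] yaw 56.8 tilt 0.3
```

View pics/c5.png

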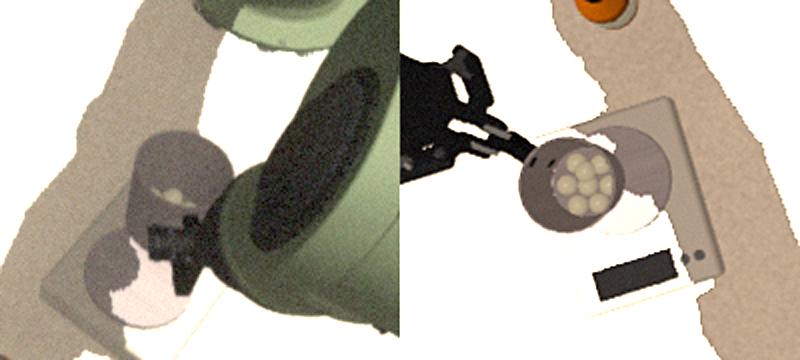

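The jug is held upright and clear of the pan, with the balls inside. Next I'll carry it to the jar, tilting slightly on the way.

```bash
cat >> h.py <<'E'
JAR=np.array([.5185,-.296,0]); AZ=np.arctan2(JAR[1],JAR[0])
def pour(th,off,z,yaw=AZ):
    th=np.radians(th); u=np.array([np.cos(yaw),np.sin(yaw),0]); J=jugR(yaw,th)
    L=JAR+off*u+[0,0,z]; return tcp(L-J@np.array([0,-.044,.095]),yaw,th)
E
python3 - <<'E'
from h import *
print("mid");delta(*tcp([.53,.0,.18],np.radians(10),np.radians(10)))
print("pre");p,M=pour(25,.03,.25);print(p);delta(p,M)
for t in(60,90,105): print(t,pour(t,.03,.1)[0])
E
```

```text
mid
delta [-0.2259, 0.1947, 0.0905] [0.2808, 0.164, 0.769] rows>= 4.9867855415905655 4.441270286337048
pre
[ 0.64744487 -0.36961173  0.26086911]
delta [-0.4901, 0.4533, 0.1972] [0.3298, 0.3485, 1.4848] rows>= 11.137179783226472 8.299879241936763
60 [ 0.62342303 -0.3558982   0.17685916]
90 [ 0.57948237 -0.33081347  0.21197025]
105 [ 0.55312451 -0.31576636  0.21856462]
```

```bash
python3 nudge.py '[[0,-0.025,0.021,0.01,0.031,0.018,0.085],[0,-0.075,0.065,0.03,0.094,0.055,0.256],[0,-0.125,0.108,0.05,0.156,0.091,0.427],[0,-0.175,0.151,0.07,0.218,0.128,0.598],[0,-0.2259,0.1947,0.0905,0.2808,0.164,0.769]]'; python3 - <<'E'
from h import *
st();delta(*pour(25,.03,.25))
E
```

```text
clock: 4.9
position: [0.5836, 0.0354, 0.2439]
tool_rot: [-3.142, 0.262, 0.169]
force: [2.4, 1.1, -3.3]
grip_width: 0.0101
finger_force: 88.4
t 4.9 p [0.5836 0.0354 0.2439] q [-0.55  0.67  0.66  1.43 -0.34  1.43 -1.25] F [ 2.4  1.1 -3.3] w 0.0101 88.35282683372498
jug-if-held [0.527  0.0258 0.1782] yaw 9.7 tilt 10.0
delta [-0.0093, 0.41, -0.0151] [0.0899, 0.2515, 0.6834] rows>= 6.566455900583646 3.9028062524105374
```

```bash
python3 nudge.py '[[0,-0.001,0.058,-0.002,0.013,0.036,0.097],[0,-0.003,0.117,-0.004,0.026,0.072,0.195],[0,-0.004,0.176,-0.006,0.039,0.108,0.293],[0,-0.005,0.235,-0.009,0.051,0.144,0.39],[0,-0.007,0.293,-0.011,0.064,0.18,0.488]]'; python3 - <<'E'
from h import *
st();delta(*pour(25,.03,.25))
E
```

```text
clock: 5.52
position: [0.6309, -0.2534, 0.2562]
tool_rot: [3.123, 0.074, -0.321]
force: [0.7, 1.1, -2.7]
grip_width: 0.0103
finger_force: 88.4
t 5.525 p [ 0.6309 -0.2534  0.2562] q [-0.12  0.73  0.77  1.32 -0.47  1.35 -1.24] F [ 0.7  1.1 -2.7] w 0.0103 88.37587237358093
jug-if-held [ 0.5886 -0.2409  0.1809] yaw -17.9 tilt 20.8
delta [0.0519, 0.1052, -0.0066] [0.0261, 0.0716, 0.1982] rows>= 1.8792207646551775 1.1295997412475558
```

```bash
python3 nudge.py '[[0,0.017,0.035,-0.002,0.009,0.024,0.066],[0,0.035,0.07,-0.004,0.017,0.048,0.132],[0,0.0519,0.1052,-0.0066,0.026,0.0716,0.198],[0,0.0519,0.1052,-0.0066,0.026,0.0716,0.198]]'; python3 - <<'E'
from h import *
st();print("50@.16");delta(*pour(50,.025,.16));print("75@.11");delta(*pour(75,.025,.11))
E
```

```text
clock: 6.02
position: [0.6461, -0.3714, 0.2605]
tool_rot: [3.14, 0.001, -0.521]
force: [-1.5, 0.5, -3.1]
grip_width: 0.0105
finger_force: 88.5
t 6.025 p [ 0.6461 -0.3714  0.2605] q [ 0.07  0.81  0.79  1.17 -0.55  1.37 -1.29] F [-1.5  0.5 -3.1] w 0.0105 88.51994633674622
jug-if-held [ 0.6126 -0.3524  0.1822] yaw -29.8 tilt 24.9
50@.16
delta [-0.0204, -0.0023, 0.0406] [0.0023, 0.4376, -0.0016] rows>= 0.727390000103644 2.32748604340087
75@.11
delta [-0.0553, -0.0022, 0.0528] [0.0027, 0.8739, -0.0011] rows>= 1.2238182455160482 4.648377889644433
```

```bash
python3 nudge.py '[[0,-0.006,-0.002,0.013,0,0.14,0],[0,-0.013,-0.002,0.027,0,0.29,0],[0,-0.0204,-0.002,0.0406,0.002,0.4376,0],[0,-0.0204,-0.002,0.0406,0.002,0.4376,0]]'; python3 - <<'E'
from h import *
st();print("75@.105");delta(*pour(75,.025,.105))
E
```

```text
clock: 6.52
position: [0.6281, -0.3536, 0.2185]
tool_rot: [-3.139, -0.434, -0.516]
force: [0.5, -0.4, -2.1]
grip_width: 0.0103
finger_force: 88.8
t 6.525 p [ 0.6281 -0.3536  0.2185] q [-0.09  0.56  0.74  1.79 -0.69  0.57 -1.08] F [ 0.5 -0.4 -2.1] w 0.0103 88.82694125175476
jug-if-held [ 0.6266 -0.3525  0.1313] yaw -29.7 tilt 49.9
75@.105
delta [-0.0347, 0.0042, 0.0013] [-0.0045, 0.4384, 0.0014] rows>= 0.5597896417524453 2.3320063604750767
```

```bash
python3 nudge.py '[[0,-0.0116,0.001,0.0004,0,0.146,0],[0,-0.023,0.003,0.0008,0,0.292,0],[0,-0.0347,0.004,0.0013,-0.0045,0.4384,0.0014],[0,-0.0347,0.004,0.0013,-0.0045,0.4384,0.0014]]'; python3 - <<'E'
from h import *
st();print("75@.105");delta(*pour(75,.025,.105))
E
```

```text
clock: 7.02
position: [0.618, -0.3521, 0.2727]
tool_rot: [3.136, -0.741, -0.511]
force: [0.6, -0.1, -3.3]
grip_width: 0.0102
finger_force: 89.0
t 7.025 p [ 0.618  -0.3521  0.2727] q [-0.13  0.37  0.67  2.05 -1.26  0.16 -0.47] F [ 0.6 -0.1 -3.3] w 0.0102 89.00169253349304
jug-if-held [ 0.6392 -0.3645  0.1889] yaw -28.9 tilt 67.5
75@.105
delta [-0.063, 0.0002, 0.0371] [0.0003, 0.1313, 0.0054] rows>= 1.1696933336744315 0.6989243828673051
```

The outward lean is stuck at its limits (q6=0.16, q5=-1.26). I'll identify the kinematics from the logged poses and choose a better pour direction.

```bash
cat > k.py <<'E'
import numpy as np, itertools
from scipy.spatial.transform import Rotation as R
from scipy.optimize import least_squares
D=[([-1.294,.522,-.036,1.600,.021,1.021,-.113],[.2124,.5875,.1989],[-3.1406,0,2.7947]),
([-.86,1.11,.46,.71,-.16,1.93,-1.11],[.5844,.3687,.1948],[-3.139,.606,1.006]),
([-.9,.95,.44,1.2,-.18,1.45,-1.08],[.5598,.3246,.1135],[3.14,.435,.993]),
([-.9,.84,.47,1.11,-.15,1.65,-1.07],[.5576,.3201,.2354],[3.138,.432,.991]),
([-.55,.67,.66,1.43,-.34,1.43,-1.25],[.5836,.0354,.2439],[-3.142,.262,.169]),
([-.12,.73,.77,1.32,-.47,1.35,-1.24],[.6309,-.2534,.2562],[3.123,.074,-.321]),
([.07,.81,.79,1.17,-.55,1.37,-1.29],[.6461,-.3714,.2605],[3.14,.001,-.521]),
([-.09,.56,.74,1.79,-.69,.57,-1.08],[.6281,-.3536,.2185],[-3.139,-.434,-.516]),
([-.13,.37,.67,2.05,-1.26,.16,-.47],[.618,-.3521,.2727],[3.136,-.741,-.511])]
LO=np.array([-2.91,-.3,-1.5,.17,-1.26,.16,-2.52]);HI=np.array([2.91,2.13,1.42,2.43,4.41,1.93,2.52])
def fk(q,P,s):
    c0,c7,d1,d3,d5,d7,a3,a5,a7=P
    r=lambda e,a:R.from_euler(e,a).as_matrix()
    M=r('z',c0+s[0]*q[0]);p=np.array([0,0,d1])
    M=M@r('y',q[1])@r('z',s[1]*q[2]);p=p+M@[a3,0,d3]
    M=M@r('y',q[3])@r('z',s[2]*q[4]);p=p+M@[a5,0,d5]
    M=M@r('y',q[5])@r('z',c7+s[3]*q[6]);p=p+M@[0,0,d7]
    return p,M
def res(P,s):
    o=[]
    for q,p,e in D:
        f,M=fk(q,P,s); o+=[*(f-p),*(.3*(M-R.from_euler('xyz',e).as_matrix()).ravel())]
    return o
def fit():
    best=None
    for s in itertools.product((1,-1),repeat=4):
        for c0 in(0,3.1):
          for c7 in(0,1.57,3.1,-1.57):
            r=least_squares(res,[c0,c7,.35,.4,.4,.3,0,0,0],args=(s,),max_nfev=60)
            if best is None or r.cost<best[0]: best=(r.cost,s,r.x)
    return best
if __name__=="__main__":
    b=fit();print(b);np.save('k.npy',np.r_[b[2],b[1]])
E
python3 k.py
```

```text
(np.float64(0.001230601610150016), (-1, -1, -1, -1), array([-0.06414501,  1.51183666,  0.36069968,  0.51321089,  0.43478172,
        0.35811237,  0.0090528 ,  0.00765907,  0.        ]))
```

```bash
cat > plan.py <<'E'
from k import *; from h import pour,AZ
K=np.load('k.npy');P,s=K[:9],K[9:]
def ik(q0,p,M):
    f=lambda q:(lambda a:[*(10*(a[0]-p)),*(2*(a[1]-M)).ravel(),*(.02*(q-q0))])(fk(q,P,s))
    r=least_squares(f,np.clip(q0,LO+.05,HI-.05),bounds=(LO+.03,HI-.03)); a=fk(r.x,P,s)
    return r.x,np.linalg.norm(a[0]-p),np.linalg.norm(a[1]-M)
if __name__=="__main__":
  for dy in range(-180,181,30):
    q=np.array([.07,.81,.79,1.17,-.55,1.37,-1.29]); out=[]
    n=max(1,abs(dy)//10)
    for i in range(1,n+1): q,e1,e2=ik(q,*pour(25,.025,.25,AZ+np.radians(dy)*i/n))
    out.append((round(e1,3),round(e2,2)))
    for th in range(30,111,5):
        q,e1,e2=ik(q,*pour(th,.025,max(.105,.25-.004*(th-25)),AZ+np.radians(dy)))
        if th in(50,75,90,105,110): out.append((th,round(e1,3),round(e2,2)))
    print(dy,out,q.round(2))
E
python3 plan.py
```

```text
-180 [(np.float64(0.123), np.float64(1.01)), (50, np.float64(0.147), np.float64(1.28)), (75, np.float64(0.145), np.float64(1.67)), (90, np.float64(0.134), np.float64(1.71)), (105, np.float64(0.124), np.float64(1.61)), (110, np.float64(0.122), np.float64(1.56))] [-0.41  1.82  1.39  1.28  0.16  1.9  -2.49]
-150 [(np.float64(0.083), np.float64(0.63)), (50, np.float64(0.109), np.float64(0.93)), (75, np.float64(0.092), np.float64(1.36)), (90, np.float64(0.077), np.float64(1.41)), (105, np.float64(0.073), np.float64(1.36)), (110, np.float64(0.072), np.float64(1.33))] [-0.39  1.68  1.39  1.16  0.06  1.9  -2.49]
-120 [(np.float64(0.029), np.float64(0.26)), (50, np.float64(0.056), np.float64(0.53)), (75, np.float64(0.078), np.float64(0.9)), (90, np.float64(0.054), np.float64(1.14)), (105, np.float64(0.041), np.float64(1.23)), (110, np.float64(0.045), np.float64(1.22))] [-0.38  1.59  1.39  1.04 -0.01  1.89 -2.49]
-90 [(np.float64(0.0), np.float64(0.0)), (50, np.float64(0.007), np.float64(0.08)), (75, np.float64(0.042), np.float64(0.42)), (90, np.float64(0.07), np.float64(0.63)), (105, np.float
[... 2047 characters left out ...]
loat64(0.0), np.float64(0.0)), (110, np.float64(0.0), np.float64(0.0))] [ 1.2   1.38 -0.89  1.05 -0.28  1.9   0.47]
150 [(np.float64(0.0), np.float64(0.0)), (50, np.float64(0.0), np.float64(0.0)), (75, np.float64(0.0), np.float64(0.0)), (90, np.float64(0.018), np.float64(0.14)), (105, np.float64(0.049), np.float64(0.39)), (110, np.float64(0.058), np.float64(0.46))] [ 1.17  1.37 -1.06  1.14 -0.    1.9   0.48]
180 [(np.float64(0.0), np.float64(0.0)), (50, np.float64(0.0), np.float64(0.0)), (75, np.float64(0.0), np.float64(0.0)), (90, np.float64(0.043), np.float64(0.32)), (105, np.float64(0.084), np.float64(0.64)), (110, np.float64(0.096), np.float64(0.75))] [0.45 0.98 0.   1.21 0.   1.9  1.51]
```

Turning the pour direction by about +80° is reachable, so I'll go back to a low tilt and then turn.

```bash
python3 - <<'E'
from h import *
st();delta(*pour(30,.025,.25))
E
```

```text
t 7.025 p [ 0.618  -0.3521  0.2727] q [-0.13  0.37  0.67  2.05 -1.26  0.16 -0.47] F [ 0.6 -0.1 -3.3] w 0.0102 89.00169253349304
jug-if-held [ 0.6392 -0.3645  0.1889] yaw -28.9 tilt 67.5
delta [0.0196, 0.0007, 0.02] [0.0024, -0.6541, 0.005] rows>= 0.4471150087146255 3.4794364271705187
```

```bash
python3 nudge.py '[[0,0.005,0,0.005,0,-0.16,0],[0,0.01,0,0.01,0,-0.33,0],[0,0.015,0,0.015,0,-0.5,0],[0,0.0196,0.0007,0.02,0.0024,-0.6541,0.005],[0,0.0196,0.0007,0.02,0.0024,-0.6541,0.005]]'; python3 - <<'E'
from h import *
st();
for d in(40,80): delta(*pour(30,.025,.25,AZ+np.radians(d)))
E
```

```text
clock: 7.65
position: [0.6431, -0.367, 0.2696]
tool_rot: [3.141, -0.081, -0.522]
force: [-0.9, -0.6, -4.0]
grip_width: 0.0102
finger_force: 88.6
t 7.65 p [ 0.6431 -0.367   0.2696] q [-0.05  0.82  1.01  1.28 -0.72  1.32 -1.16] F [-0.9 -0.6 -4. ] w 0.0102 88.61892342567444
jug-if-held [ 0.6153 -0.3511  0.1883] yaw -29.9 tilt 29.6
delta [-0.0346, -0.0911, -0.0045] [0.0595, 0.0065, -0.6992] rows>= 1.5607003456483737 3.732779099266043
delta [-0.1187, -0.1394, -0.0113] [0.118, 0.0059, -1.3949] rows>= 2.934565386326449 7.446155690070449
```

```bash
python3 nudge.py '[[0,-0.005,-0.02,0,0.015,0,-0.17],[0,-0.015,-0.045,-0.001,0.03,0,-0.35],[0,-0.025,-0.068,-0.003,0.045,0.005,-0.53],[0,-0.0346,-0.0911,-0.0045,0.06,0.0065,-0.7],[0,-0.0346,-0.0911,-0.0045,0.06,0.0065,-0.7]]'; python3 - <<'E'
from h import *
st();
for d in(80,): delta(*pour(30,.025,.25,AZ+np.radians(d)))
E
```

```text
clock: 8.28
position: [0.6586, -0.2685, 0.2722]
tool_rot: [3.141, -0.094, 0.184]
force: [-0.8, -0.3, -3.8]
grip_width: 0.0103
finger_force: 88.6
t 8.275 p [ 0.6586 -0.2685  0.2722] q [-0.14  0.7   0.85  1.37 -0.61  1.25 -0.63] F [-0.8 -0.3 -3.8] w 0.0103 88.62082242965698
jug-if-held [ 0.6282 -0.2742  0.1905] yaw 10.5 tilt 30.4
delta [-0.0335, -0.0894, -0.0022] [0.0632, -0.0059, -0.691] rows>= 1.5282417794236391 3.690844016816852
```

```bash
python3 nudge.py '[[0,-0.005,-0.02,0,0.015,0,-0.17],[0,-0.015,-0.045,-0.001,0.03,0,-0.35],[0,-0.025,-0.068,-0.001,0.048,-0.003,-0.53],[0,-0.0335,-0.0894,-0.0022,0.063,-0.006,-0.691],[0,-0.0335,-0.0894,-0.0022,0.063,-0.006,-0.691]]'; python3 - <<'E'
from h import *
st(); y=AZ+np.radians(80)
for a in((50,.025,.17),(75,.02,.11),): delta(*pour(*a,y))
from plan import *
q=bot.observe()['qpos']; print(np.round(fk(q,P,s)[0]-bot.observe()['position'],3))
for th in range(30,111,5):
    q,a,b=ik(q,*pour(th,.02,max(.1,.25-.004*(th-30)),y)); 
    if th%15==0: print(th,round(a,3),round(b,3),q.round(2))
E
```

```text
clock: 8.9
position: [0.6087, -0.1882, 0.2712]
tool_rot: [3.141, -0.087, 0.873]
force: [0.3, -0.8, -3.3]
grip_width: 0.0105
finger_force: 88.6
t 8.9 p [ 0.6087 -0.1882  0.2712] q [-0.19  0.55  0.7   1.54 -0.46  1.18 -0.09] F [ 0.3 -0.8 -3.3] w 0.0105 88.62764239311218
jug-if-held [ 0.5885 -0.2124  0.1898] yaw 50.0 tilt 30.0
delta [-0.0163, -0.0004, 0.0401] [0.0019, 0.3497, -0.0042] rows>= 0.6920285901807811 1.86008642133534
delta [-0.058, -0.0003, 0.0587] [0.0028, 0.786, -0.0038] rows>= 1.320544819347414 4.180911709574273
[ 0.008  0.002 -0.001]
30 0.0 0.0 [-0.19  0.54  0.7   1.55 -0.46  1.18 -0.07]
45 0.0 0.0 [ 0.03  0.52  0.6   1.68 -0.72  1.11  0.23]
60 0.0 0.0 [ 0.27  0.58  0.49  1.78 -0.99  1.15  0.58]
75 0.0 0.0 [ 0.49  0.68  0.4   1.8  -1.16  1.32  0.84]
90 0.0 0.0 [ 0.69  0.79  0.31  1.77 -1.23  1.53  0.99]
105 0.0 0.0 [ 0.9   0.93  0.14  1.7  -1.23  1.68  1.07]
```

```bash
python3 nudge.py '[[0,-0.008,0,0.02,0,0.17,0],[0,-0.0163,0,0.0401,0.002,0.3497,-0.004],[0,-0.0163,0,0.0401,0.002,0.3497,-0.004]]'; python3 - <<'E'
from h import *
st(); y=AZ+np.radians(80)
for a in((62,.02,.13),(75,.02,.11),): delta(*pour(*a,y))
E
```

```text
clock: 9.28
position: [0.5974, -0.2051, 0.2278]
tool_rot: [-3.138, -0.435, 0.862]
force: [0.4, -0.2, -1.6]
grip_width: 0.0102
finger_force: 89.0
t 9.275 p [ 0.5974 -0.2051  0.2278] q [ 0.12  0.53  0.51  1.71 -0.8   1.06  0.3 ] F [ 0.4 -0.2 -1.6] w 0.0102 89.04436826705933
jug-if-held [ 0.596  -0.2063  0.1405] yaw 49.3 tilt 49.9
delta [-0.0187, -0.0023, 0.011] [0.0047, 0.2104, -0.0135] rows>= 0.3481239916252468 1.1214852626677978
delta [-0.038, -0.0021, 0.0044] [0.0062, 0.4372, -0.0129] rows>= 0.6123100205896369 2.3270257961931597
```

```bash
python3 nudge.py '[[0,-0.01,-0.001,0.006,0.002,0.11,-0.006],[0,-0.0187,-0.002,0.011,0.005,0.21,-0.013],[0,-0.028,-0.002,0.008,0.005,0.32,-0.013],[0,-0.038,-0.002,0.0044,0.006,0.437,-0.013],[0,-0.038,-0.002,0.0044,0.006,0.437,-0.013]]'; python3 - <<'E'
from h import *
st(); y=AZ+np.radians(80)
for a in((75,.02,.1),(88,.02,.098),): delta(*pour(*a,y))
i=bot.grab_frame("scene")[60:240,150:350];j=bot.grab_frame("top")[160:340,330:530]
cv2.imwrite('pics/c6.png',np.clip(cv2.resize(np.hstack([i,j]),None,fx=2,fy=2,interpolation=cv2.INTER_CUBIC)*2.5,0,255).astype('uint8'))
E
```

```text
clock: 9.9
position: [0.5768, -0.2258, 0.2074]
tool_rot: [-3.139, -0.872, 0.883]
force: [-0.1, -1.1, -3.0]
grip_width: 0.0103
finger_force: 89.2
t 9.9 p [ 0.5768 -0.2258  0.2074] q [ 0.52  0.65  0.31  1.79 -1.17  1.24  0.81] F [-0.1 -1.1 -3. ] w 0.0103 89.17818903923035
jug-if-held [ 0.599  -0.1985  0.1275] yaw 50.4 tilt 74.9
delta [-0.0096, 0.0, 0.0036] [-0.0064, 0.0011, 0.0035] rows>= 0.16368615651767265 0.03916946464055308
delta [-0.0166, -0.0001, -0.0215] [-0.0068, 0.228, 0.0027] rows>= 0.4342777279154925 1.2135205923409627
```

View pics/c6.png

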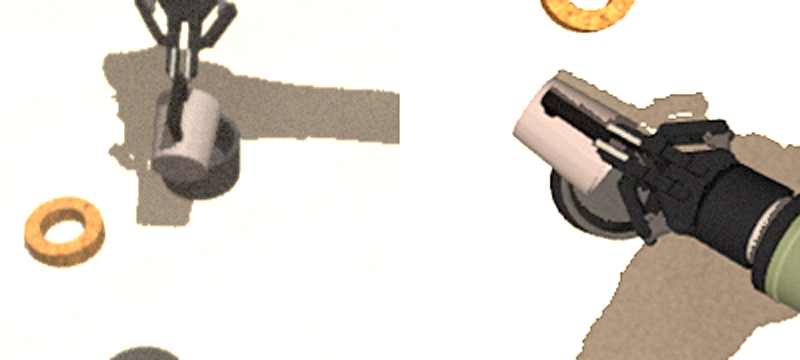

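The jug mouth is at top crop (620,150), over the jar centred at (618,182). No balls are out yet, so I'll continue slowly.

```bash
python3 nudge.py '[[0,-0.009,0,0,-0.003,0.06,0.001],[0,-0.012,0,-0.007,-0.003,0.11,0.001],[0,-0.014,0,-0.014,-0.004,0.17,0.002],[0,-0.0166,0,-0.0215,-0.006,0.228,0.003],[0,-0.0166,0,-0.0215,-0.006,0.228,0.003]]'; python3 - <<'E'
from h import *
st(); y=AZ+np.radians(80)
for a in((95,.02,.096),(106,.02,.095),): delta(*pour(*a,y))
E
```

```text
clock: 10.62
position: [0.5614, -0.244, 0.2103]
tool_rot: [3.134, -1.099, 0.891]
force: [0.0, -1.0, -3.0]
grip_width: 0.0104
finger_force: 89.3
t 10.625 p [ 0.5614 -0.244   0.2103] q [ 0.73  0.75  0.17  1.78 -1.23  1.37  0.96] F [ 0. -1. -3.] w 0.0104 89.26268935203552
jug-if-held [ 0.5947 -0.2037  0.1404] yaw 56.2 tilt 88.0
delta [-0.007, 0.0002, -0.0156] [-0.0046, 0.1222, 0.0057] rows>= 0.27335368490851636 0.6513197276861025
delta [-0.0149, 0.0, -0.0368] [-0.0051, 0.3142, 0.0053] rows>= 0.6356034594966719 1.6718099270000315
```

```bash
python3 nudge.py '[[0,-0.002,0,-0.004,-0.001,0.03,0.001],[0,-0.004,0,-0.008,-0.002,0.06,0.002],[0,-0.006,0,-0.012,-0.003,0.09,0.004],[0,-0.007,0,-0.0156,-0.0046,0.122,0.0057],[0,-0.007,0,-0.0156,-0.0046,0.122,0.0057]]'; python3 nudge.py '[[0,0,0,0,0,0,0],[0,0,0,0,0,0,0],[0,0,0,0,0,0,0],[0,0,0,0,0,0,0]]' ;python3 - <<'E'
from h import *
st(); y=AZ+np.radians(80)
for a in((106,.02,.095),): delta(*pour(*a,y))
E
```

```text
clock: 11.25
position: [0.55, -0.2576, 0.211]
tool_rot: [3.14, -1.224, 0.878]
force: [0.9, -0.1, -3.1]
grip_width: 0.0103
finger_force: 89.3
clock: 11.75
position: [0.5506, -0.2567, 0.2118]
tool_rot: [3.136, -1.223, 0.883]
force: [0.1, -0.2, -1.9]
grip_width: 0.0097
finger_force: 89.2
t 11.75 p [ 0.5506 -0.2567  0.2118] q [ 0.85  0.81  0.08  1.76 -1.24  1.43  1.02] F [ 0.1 -0.2 -1.9] w 0.0097 89.24898505210876
jug-if-held [ 0.5894 -0.2101  0.1489] yaw -130.9 tilt 95.1
delta [-0.006, 0.0004, -0.0222] [-0.0002, 0.1903, 0.0019] rows>= 0.36848431435725393 1.0125257368692846
```

Balls are rolling out, as the load drops from 3.1 to 1.9 N. I'll tip a bit more to finish.

```bash
python3 nudge.py '[[0,-0.002,0,-0.005,0,0.045,0],[0,-0.003,0,-0.011,0,0.095,0],[0,-0.0045,0,-0.0165,0,0.145,0],[0,-0.006,0,-0.0222,0,0.19,0],[0,-0.006,0,-0.0222,0,0.19,0]]'; python3 nudge.py '[[0,0,0,0,0,0,0],[0,0,0,0,0,0,0],[0,0,0,0,0,0,0],[0,0,0,0,0,0,0]]' ;python3 - <<'E'
from h import *
st(); y=AZ+np.radians(80)
delta(*pour(75,.02,.13,y));delta(*pour(60,.02,.18,y))
E
```

```text
clock: 12.38
position: [0.5352, -0.2753, 0.2125]
tool_rot: [-3.14, -1.415, 0.874]
force: [0.4, 0.3, -1.9]
grip_width: 0.01
finger_force: 89.4
clock: 12.88
position: [0.5359, -0.2743, 0.2137]
tool_rot: [3.129, -1.413, 0.89]
force: [0.1, 0.1, -1.6]
grip_width: 0.01
finger_force: 89.3
t 12.875 p [ 0.5359 -0.2743  0.2137] q [ 0.99  0.92 -0.03  1.71 -1.24  1.54  1.08] F [ 0.1  0.1 -1.6] w 0.01 89.34814810752869
jug-if-held [ 0.5816 -0.2194  0.1634] yaw -130.1 tilt 106.0
delta [0.0233, 0.0005, 0.057] [0.0002, -0.5405, 0.0021] rows>= 0.9858021515234651 2.8751279773671854
delta [0.0556, 0.0006, 0.0752] [0.0004, -0.8023, 0.002] rows>= 1.4963918006871513 4.267671034664114
```

```bash
python3 nudge.py '[[0,0.008,0,0.019,0,-0.18,0],[0,0.0155,0,0.038,0,-0.36,0],[0,0.0233,0,0.057,0,-0.54,0],[0,0.04,0,0.066,0,-0.67,0],[0,0.0556,0,0.0752,0,-0.8,0.002]]'; python3 - <<'E'
from h import *
st(); y=AZ+np.radians(80)
delta(*pour(30,.07,.26,y))
E
```

```text
clock: 13.5
position: [0.589, -0.2101, 0.2581]
tool_rot: [3.14, -0.61, 0.878]
force: [0.0, -0.3, -2.8]
grip_width: 0.0105
finger_force: 89.1
t 13.5 p [ 0.589  -0.2101  0.2581] q [ 0.42  0.48  0.23  1.72 -0.83  1.08  0.38] F [ 0.  -0.3 -2.8] w 0.0105 89.11291837692261
jug-if-held [ 0.5977 -0.1999  0.1718] yaw 50.4 tilt 60.0
delta [0.0754, 0.0006, 0.0246] [0.0017, -0.5228, -0.0004] rows>= 1.2696061007675965 2.780765681446907
```

```bash
python3 nudge.py '[[0,0.025,0,0.008,0,-0.17,0],[0,0.05,0,0.016,0,-0.35,0],[0,0.0754,0,0.0246,0.002,-0.523,0],[0,0.0754,0,0.0246,0.002,-0.523,0]]'; python3 - <<'E'
from h import *
st()
i=bot.grab_frame("scene")[60:240,180:380];j=bot.grab_frame("top")[160:340,330:530]
cv2.imwrite('pics/c7.png',np.clip(cv2.resize(np.hstack([i,j]),None,fx=2,fy=2,interpolation=cv2.INTER_CUBIC)*2.5,0,255).astype('uint8'))
y=np.radians(20)
delta(*tcp([.52,-.03,.12],y))
E
```

```text
clock: 14.0
position: [0.6408, -0.1434, 0.2801]
tool_rot: [-3.14, -0.09, 0.89]
force: [-1.1, -0.7, -2.7]
grip_width: 0.0103
finger_force: 88.8
t 14.0 p [ 0.6408 -0.1434  0.2801] q [-0.09  0.51  0.41  1.46 -0.3   1.18 -0.3 ] F [-1.1 -0.7 -2.7] w 0.0103 88.81587982177734
jug-if-held [ 0.621  -0.1676  0.1986] yaw 50.9 tilt 30.1
delta [0.0668, -0.1325, 0.1116] [0.0898, -0.5132, 0.5301] rows>= 2.97035666252283 3.953522409392462
```

View pics/c7.png

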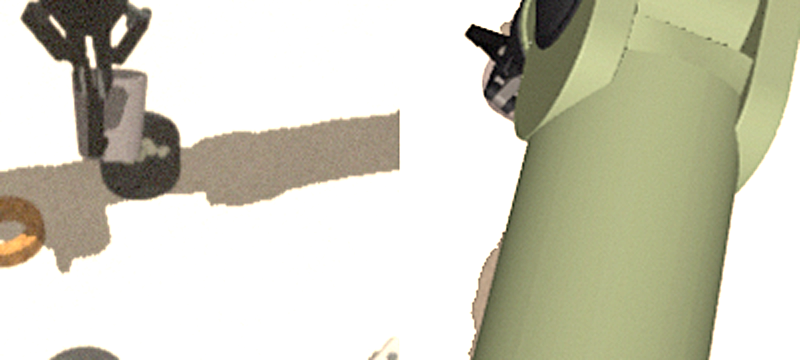

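Balls are visible in the jar in the scene crop at about (150,150). I'll move towards the placing spot and check both the jug and the jar.

```bash
python3 nudge.py '[[0,0.013,-0.027,0.022,0.018,-0.1,0.106],[0,0.027,-0.053,0.045,0.036,-0.205,0.212],[0,0.04,-0.08,0.067,0.054,-0.308,0.318],[0,0.053,-0.106,0.09,0.072,-0.41,0.424],[0,0.0668,-0.1325,0.1116,0.09,-0.5132,0.53]]'; python3 nudge.py '[[0,0,0,0,0,0,0]]'; python3 - <<'E'
from h import *
st()
i=bot.grab_frame("scene")[60:240,200:400];j=bot.grab_frame("top");cv2.imwrite('pics/raw8.png',j);j=np.hstack([j[160:340,200:370],j[190:310,380:490][:,:]]) if 0 else cv2.hconcat([j[160:340,220:370],j[160:340,390:490]])
cv2.imwrite('pics/c8.png',np.clip(cv2.resize(np.hstack([i,j]),None,fx=1.75,fy=1.75,interpolation=cv2.INTER_CUBIC)*2.5,0,255).astype('uint8'))
y=np.radians(20)
for z in(.06,.02,.0): delta(*tcp([.52,-.03,z],y))
E
```

```text
clock: 14.72
position: [0.5834, -0.0091, 0.1747]
tool_rot: [3.141, 0.438, 0.339]
force: [-0.0, 0.4, -2.3]
grip_width: 0.0104
finger_force: 88.9
clock: 14.85
position: [0.583, -0.0069, 0.172]
tool_rot: [-3.139, 0.441, 0.347]
force: [0.2, -1.3, -1.2]
grip_width: 0.0103
finger_force: 88.8
t 14.85 p [ 0.583  -0.0069  0.172 ] q [-0.44  0.83  0.56  1.36 -0.24  1.47 -1.1 ] F [ 0.2 -1.3 -1.2] w 0.0103 88.80290508270264
jug-if-held [ 0.5188 -0.0299  0.1175] yaw 19.8 tilt 0.3
delta [0.0264, -0.0032, 0.054] [-0.002, -0.0005, -0.0043] rows>= 0.9629986597209435 0.025384103630006774
delta [0.0433, -0.0032, 0.0902] [-0.002, -0.0005, -0.0043] rows>= 1.602364879546515 0.025384103630006774
delta [0.0518, -0.0032, 0.1084] [-0.002, -0.0005, -0.0043] rows>= 1.9222061807969537 0.025384103630006774
```

View pics/c8.png

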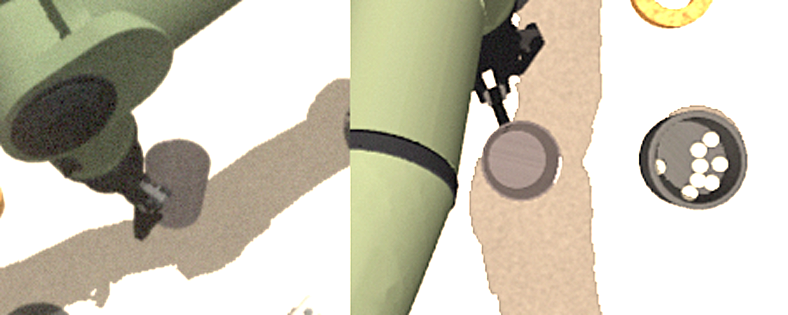

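The top view shows eight balls in the jar and an empty jug. Now I'll lower it.

```bash
python3 nudge.py '[[0,0.013,-0.001,0.027,0,0,0],[0,0.0264,-0.003,0.054,0,0,0],[0,0.036,-0.003,0.074,0,0,-0.004],[0,0.0433,-0.003,0.0902,-0.002,0,-0.004],[0,0.0433,-0.003,0.0902,-0.002,0,-0.004]]'; python3 nudge.py '[[0,0.002,0,0.0045,0,0,0],[0,0.0042,0,0.009,0,0,0],[0,0.0055,0,0.0118,0,0,0],[0,0.0055,0,0.0118,0,0,0]]'; python3 -c "
from h import *
st()"
```

```text
clock: 15.58
position: [0.5838, -0.0059, 0.0744]
tool_rot: [3.141, 0.437, 0.35]
force: [-0.3, -0.1, -1.1]
grip_width: 0.0106
finger_force: 88.9
clock: 16.08
position: [0.5842, -0.0054, 0.0619]
tool_rot: [3.141, 0.436, 0.35]
force: [0.3, 0.5, -2.6]
grip_width: 0.0103
finger_force: 88.8
t 16.075 p [ 0.5842 -0.0054  0.0619] q [-0.43  0.95  0.51  1.42 -0.28  1.29 -1.1 ] F [ 0.3  0.5 -2.6] w 0.0103 88.84162187576294
jug-if-held [ 0.5204 -0.0288  0.0071] yaw 20.1 tilt 0.0
```

Down 2 mm per row until it makes contact.

```bash
python3 nudge.py '[[0,0.001,0,0.002,0,0,0],[0,0.0017,0,0.0036,0,0,0],[0,0.0021,0,0.0045,0,0,0],[0,0.0021,0,0.0045,0,0,0]]'; python3 nudge.py '[[0,0.0005,0,0.001,0,0,0],[0,0.0008,0,0.0018,0,0,0],[0,0.0008,0,0.0018,0,0,0]]'; python3 -c "
from h import *
st()"
```

```text
clock: 16.58
position: [0.5842, -0.0054, 0.057]
tool_rot: [3.141, 0.436, 0.35]
force: [0.5, -0.5, -1.6]
grip_width: 0.0099
finger_force: 88.8
clock: 16.95
position: [0.5842, -0.0055, 0.0551]
tool_rot: [3.141, 0.436, 0.35]
force: [0.3, 0.8, -1.2]
grip_width: 0.0099
finger_force: 89.0
t 16.95 p [ 0.5842 -0.0055  0.0551] q [-0.43  0.95  0.51  1.43 -0.29  1.28 -1.1 ] F [ 0.3  0.8 -1.2] w 0.0099 89.0357494354248
jug-if-held [ 5.204e-01 -2.880e-02  2.000e-04] yaw 20.1 tilt 0.0
```

```bash
python3 nudge.py '[[0,0.0005,0,0.001,0,0,0],[0,0.0005,0,0.001,0,0,0]]'; python3 nudge.py '[[0,0.0005,0,0.001,0,0,0],[0,0.0005,0,0.001,0,0,0]]'; python3 nudge.py '[[0,0.0005,0,0.001,0,0,0],[0,0.0005,0,0.001,0,0,0]]'
```

```text
clock: 17.2
position: [0.5843, -0.0054, 0.054]
tool_rot: [3.141, 0.436, 0.35]
force: [0.4, -0.2, -0.1]
grip_width: 0.0104
finger_force: 89.3
clock: 17.45
position: [0.585, -0.0052, 0.0535]
tool_rot: [3.141, 0.434, 0.35]
force: [3.7, 1.7, 8.4]
grip_width: 0.0105
finger_force: 90.5
clock: 17.7
position: [0.5858, -0.0051, 0.053]
tool_rot: [3.14, 0.433, 0.35]
force: [5.9, 3.2, 15.4]
grip_width: 0.0102
finger_force: 91.6
```

Contact. I'll ease back 1 mm, then open and withdraw along the tool axis.

```bash
python3 nudge.py '[[0,-0.0005,0,-0.001,0,0,0],[0.03,-0.0005,0,-0.001,0,0,0],[0.06,-0.0005,0,-0.001,0,0,0],[0.085,-0.0005,0,-0.001,0,0,0],[0.085,-0.0005,0,-0.001,0,0,0]]'; python3 nudge.py '[[0.085,0,0,0,0,0,0],[0.085,0,0,0,0,0,0],[0.085,0,0,-0.02,0,0,0],[0.085,0,0,-0.06,0,0,0],[0.085,0,0,-0.12,0,0,0]]'; python3 nudge.py '[[0.085,0,0,-0.04,0,0,0],[0.085,0,0,-0.04,0,0,0],[0.085,0,0,-0.04,0,0,0]]';python3 - <<'E'
from h import *
st()
i=bot.grab_frame("scene")[60:360,140:440];j=bot.grab_frame("top")[110:340,220:490]
cv2.imwrite('pics/c9.png',np.clip(cv2.hconcat([cv2.resize(i,(400,400)),cv2.resize(j,(400,400))])*2.5,0,255).astype('uint8'))
E
```

```text
clock: 18.32
position: [0.5842, -0.0054, 0.0527]
tool_rot: [3.141, 0.436, 0.35]
force: [-0.1, -0.1, -0.6]
grip_width: 0.0811
finger_force: 0.0
clock: 18.95
position: [0.6314, 0.0123, 0.1621]
tool_rot: [3.142, 0.438, 0.35]
force: [1.6, 0.5, 0.4]
grip_width: 0.0851
finger_force: 0.0
clock: 19.32
position: [0.6472, 0.0178, 0.1972]
tool_rot: [3.141, 0.437, 0.35]
force: [-0.2, 0.4, -0.9]
grip_width: 0.0848
finger_force: 0.0
t 19.325 p [0.6472 0.0178 0.1972] q [-0.41  0.91  0.55  1.1  -0.26  1.63 -1.14] F [-0.2  0.4 -0.9] w 0.0848 0.0
jug-if-held [ 0.5834 -0.0056  0.1424] yaw 20.1 tilt 0.0
```

View pics/c9.png

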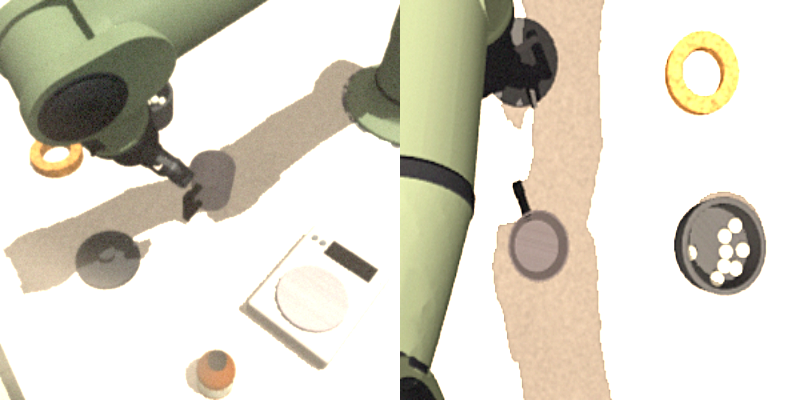

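The jug stands released and upright at top crop (538,245). All eight balls are in the jar, and the lid, bottle and ring look unmoved.

```bash
python3 -c "
from workcell import bot
print(bot.job_done())"
```

```text
the job is handed in; nothing more can be done
None
```

Job handed in at about 19.4 s: the last pictures show all eight balls in the jar, the empty jug standing upright and released on the bench, and the lid, bottle and cork ring apparently where they were; the hand-in returned no verdict.

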